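Push a vial rack into the loader past its sprung gate

TASK

Load the vial rack into the instrument. With one fingertip press the gate's long paddle down and keep the gate up, and meanwhile push the rack along the chute by its push plate with the other finger, under the gate without the two touching, until the rack is fully home against the end stop; then let the gate fall shut behind the vials and draw clear. Only push the rack, never lift or tip it, and leave the bottles and other things where they stand.

Things in the scene. Friction and masses are not known exactly. Their poses are not given: they have to be found in the camera images.
- chute: fixed dark steel chute, 375 mm long. Origin: on the bench, on the chute's centre line, straight below the gate's tongue arm. Axes: y = loading direction (roughly to the robot's left), x = across, to the side away from the robot, where the paddle is, z up. Floor 6 mm thick, y = -265 (open entry) to +110 mm; side walls 28 mm high, 5 mm thick, inner faces at x = +-28 mm.
- chute_stop (a point): centre of the face of the end stop (40 mm high), at y = +105, z = 20 mm in the chute's frame; behind it a white instrument housing 190 wide, 158 mm high (y = 117 to 257 mm)
- gate (a joint): hinge of the steel gate, rad: 0 = shut (at rest), grows as the paddle is pressed down and the tongue rises, 0.65 = hard stop. The rack clears the tongue from 0.28 on; 0.45 to 0.5 leaves a good margin. A spring shuts it once let go (0.08 N m shut, 0.15 N m at 0.48: some 4 N at a fingertip 35 mm from the hinge line).
- gate_rod (a point): on the gate's hinge line, an 8 mm rod along the chute's y axis at x = +40, z = 50 mm in the chute's frame (this point: y = -144 mm); it runs between two grey posts 14 x 10 mm in plan, 58 mm high, at y = +12 and y = -286 mm
- paddle (a point): on top of the gate's paddle, 35 mm out from the hinge line, half way along (y = -144 mm); moves with the gate. The paddle is a plain plate 3 mm thick, y = -275 to -13 mm in the chute's frame, 3 to 59 mm out from the hinge line on the side away from the chute. Shut it slopes up outwards by 0.48 rad; at joint 0.48 it is level, top at z = 52 mm. A fingertip can slide along it.
- tongue_tip (a point): middle of the lower edge of the gate's tongue, at x = -20, y = 0, z = 28 mm in the chute's frame when shut; moves with the gate. The tongue is 16 wide, 5 mm thick and hangs from an arm over the chute (underside at z = 54 mm when shut) fixed to the rod; shut, it blocks the rack
- rack: white rack, ten short amber vials fixed in it, 175 to 350 g, sliding freely in the chute. Origin: centre of the underside of the vial block (on the chute's floor); y = ahead in the loading direction, z up. Block 50 wide, 90 long (y = -45 to 45), 36 mm high; behind it a flat tail 26 wide, 6 mm high. Home: block front on the end stop, origin at y = +60 mm in the chute's frame, block past the gate.
- push_plate (a point): centre of the rear face of the rack's upright push plate at the end of the tail (34 wide, 6 thick, 62 mm high), 111 mm behind the rack's origin and 40 mm above its underside; push here. When the rack is home the plate is still before the gate, 51 mm short of it, and the tongue hangs clear over the tail
- amber_bottle: amber glass bottle, white cap, 42 mm across, 72 mm tall, between the robot and the chute; origin: centre of the underside; a bystander, leave it alone
- white_cap_bottle: amber glass bottle, white cap, 38 mm across, 66 mm tall, on the robot's side of the chute's far end; origin: centre of the underside; a bystander, leave it alone
- black_cap_bottle: amber glass bottle, black cap, 34 mm across, 70 mm tall, beyond the paddle; origin: centre of the underside; a bystander, leave it alone
- jar: squat white jar, black cap, 56 mm across, 52 mm tall, beyond the paddle; origin: centre of the underside; a bystander, leave it alone
- roller_vial: slim amber vial, black cap, 26 mm across, 68 mm tall, beyond the chute's far end; origin: centre of the underside; a bystander, leave it alone
- beaker: small open glass beaker, 52 mm across, 60 mm tall, on the robot's side of the chute's entry; origin: centre of the underside; a bystander, leave it alone
- stock_bottle: amber glass bottle, white cap, 48 mm across, 80 mm tall, standing apart at the right; origin: centre of the underside; a bystander, leave it alone
Mind the look-alikes: they are no part of the job. Leave any purple look-alike of the rack alone.

How it is judged:
On the way, in this order (a step that is already met when the one before it is completed fails the run):
1. the gate is held open by a finger while the rack is still before it (value of joint gate above 0.26 rad and contact force between the fingers and gate above 0.3 N and y of rack in the frame of chute below -0.045 m), for 0.1 s.
2. the rack is under the gate while a finger holds the gate open (value of joint gate above 0.26 rad and contact force between the fingers and gate above 0.3 N and y of rack in the frame of chute between -0.03 and 0.03 m), for 0.1 s.
3. the rack's front is within 6 mm of the end stop (y of rack in the frame of chute between 0.054 and 0.064 m), for 0.1 s.
At the end, for the whole second after the job is handed in: the rack stands flat in the chute with its front within 6 mm of the end stop, at rest, and the gate is shut behind the vials (below 0.05 rad) (all of step 3 and value of joint gate below 0.05 rad and linear speed of rack below 0.01 m/s and z of rack in the frame of chute below 0.01 m and angle between rack's own z axis and vertical below 0.06 rad and angle between the y axis of rack and the y axis of chute, either way round below 0.08 rad); the robot touches nothing.
It fails at once if the gate touches the rack (more than 1 N) (contact force between gate and rack above 1 N).
It fails at once if the rack is lifted (more than 8 mm off the chute's floor) (z of rack in the frame of chute above 0.014 m).
It fails at once if the rack is tipped (more than 0.15 rad) (angle between rack's own z axis and vertical above 0.15 rad).
It fails at once if a bottle, the jar, the vial or the beaker is moved more than 20 mm (distance of any of amber_bottle, white_cap_bottle, black_cap_bottle, jar, roller_vial, beaker, stock_bottle from where it was at the start of the episode above 0.02 m).
It also fails if it takes over 42 s, if anything falls off the work surface, if the arm or the gripper's body presses on something with over 40 N, if the wrist force passes 120 N, or if a joint passes its speed limit or range.

ROBOT

A 6-joint arm with a two-finger parallel gripper is mounted at the origin on the work surface. World frame = base frame: x ahead of the robot, y to its left, z up, the work surface at z = 0. Lengths are in m, angles in rad, forces in N, time in s.
With the tool pointing down it reaches from about 0.3 to 0.85 m from the base axis. Payload 4.2 kg.
Tool frame: the origin (TCP) lies midway between the tips of the shut fingers; the grasp point (between the pads) lies 19 mm behind it; x points along the fingers, y is the direction in which the jaws open and shut, and the axes are right-handed (so a half turn about x gives the same grasp; the last joint's range is limited). The gripper opens to 91 mm and grips with 3 to 60 N. Pads are 32 mm wide; open, the fingers measure 118 mm over their backs; the gripper's body (76 mm by 178 mm) begins 60 mm behind the grasp point.
Start: joints at [-1.201, 0.32, 1.565, -0, 1.257, -0.02], TCP at [0.219, -0.532, 0.214] pointing down, gripper open.
Joint ranges: [-3.11, 3.11], [-0.84, 2.01], [0.21, 2.61], [-1.34, 4.49], [0.05, 2.63], [-2.56, 2.56]. Speed limits (rad/s): [2.57, 2.57, 3.14, 3.14, 3.14, 3.14].

INTERFACE

Orientations are given as [roll, pitch, yaw] about the fixed x, y, z axes, in that order (R = Rz(yaw) Ry(pitch) Rx(roll)).
In Python, from workcell import env, imaging gives the robot as it stands.
- The arm moves only by the tool carry_out, never from a script. Its argument "moves" is a list of rows, each a list of 5 numbers: the shift along the tool's x, y, z in mm, then the turn about the tool's x in rad, then the closure, from -1 (fully open) to 1 (shut). In form: [[x, y, z, roll, fingers], ...]. A call has 1 to 5 rows; each row shifts and turns the pose as measured when the row begins, along the tool's axes as they then stand; what a row does not reach is not made up. A row lasts 1/12 s, in which the tool goes at most 41.7 mm and 7.16 degrees, less where a joint would pass 70% of its speed; a pose out of reach is approached as far as the arm can. A call is refused whole if a number of a shift passes 41.7 or a number of a turn 0.125, either way. A call with a gripper value outside its range is refused whole. The fingers move at their own pace and stop on an object; the grip force is fixed at half the most. Time passes only in rows, so rows that do not move let the fingers close. It gives the time, the measured TCP pose, the force and the opening at its end, in the units of the state.
- env.sense(): the state, without advancing time (a new reading comes with each control period).
- imaging.camera(name): name is "scene" or "top" or "wrist"; returns the picture (384x512x3 uint8, red, green, blue); there is no depth.
- imaging.get_calibration(name): a dict with "K" (3x3 intrinsics, pixels), "pose" (4x4, takes a point from camera to world coordinates). Camera axes: x right, y down, z forward; pixel columns grow to the right and rows downward; lengths in m; the calibration is good to about 2 mm. A picture is of the moment at which its call begins: read the wrist's pose just before it. get_calibration takes no time and is no camera call; for the wrist camera it gives the pose at the moment of the call.
- env.job_done(): hands the job in, once; it reports no verdict.
The state is a dict: "t": time; "q": joint angles; "dq": joint speeds; "joint_efforts": joint torques, N m; "ee_pos": TCP position; "ee_rot": TCP orientation; "force": force on the tool from outside, world axes, zero at the start; "ft_torque": the same for the moment, N m; "finger_gap": finger opening in m.
Only numpy, scipy, OpenCV 4.12 (cv2) and the standard library are available. Lean on these libraries where they do the work, as an engineer would, in place of code of your own. Each camera call takes 0.05 s, during which the arm holds its last target.

## Working session

There is one attempt and no reset: what is moved stays moved. The work goes in short steps, Python scripts to look and compute and a tool call to move; the robot and the scene stay as the last step left them, time stands still between calls to the robot, and variables do not carry over. Pictures are saved under pics/ and viewed, and the job is handed in when it is done.

Besides the shell and the picture viewer there is one more tool, called in YAML: its name, and indented under it one key for each argument. carry_out: Moves the arm, as the interface text tells. Its arguments: {"type":"object","properties":{"moves":{"type":"array"}},"required":["moves"]}

```bash
ls; mkdir -p pics; python3 - <<'E'
from workcell import env, imaging
import cv2
for n in ["scene","top","wrist"]:
    im=imaging.camera(n); cv2.imwrite(f"pics/{n}0.png",cv2.cvtColor(im,cv2.COLOR_RGB2BGR))
    c=imaging.get_calibration(n); print(n,c["K"],c["pose"])
print(env.sense())
E
```

```text
pics
scene [[395.74758037   0.         252.3451159 ]
 [  0.         395.74758037 189.83398251]
 [  0.           0.           1.        ]] [[-0.61516233  0.56036296 -0.55458873  1.15609505]
 [ 0.78838642  0.44142401 -0.42847601  0.4562483 ]
 [ 0.00470669 -0.70081253 -0.71332997  0.93715896]
 [ 0.          0.          0.          1.        ]]
top [[428.43711893   0.         256.43625896]
 [  0.         428.43711893 183.3255225 ]
 [  0.           0.           1.        ]] [[-0.1212221  -0.96671469  0.22531737  0.26227161]
 [-0.99262     0.11880668 -0.02430048 -0.03466824]
 [-0.00327758 -0.22660028 -0.97398233  1.08125446]
 [ 0.          0.          0.          1.        ]]
wrist [[265.19950681   0.         253.8061761 ]
 [  0.         265.19950681 193.48929298]
 [  0.           0.           1.        ]] [[ 0.38004177 -0.89411666 -0.23690431  0.28459968]
 [-0.92496731 -0.36789933 -0.09531821 -0.50516121]
 [-0.00193133  0.25535364 -0.96684579  0.38292068]
 [ 0.          0.          0.          1.        ]]
{'t': 0.15, 'q': array([-1.20098573e+00,  3.20156659e-01,  1.56540786e+00,  2.66706407e-05,
        1.25742343e+00, -1.99853397e-02]), 'dq': array([-0.00133862, -0.00192337, -0.00526945,  0.00048266, -0.00263452,
       -0.00099886]), 'joint_efforts': array([ 1.43417332e-03, -4.12771583e+01, -2.32155919e+01,  7.27932458e-02,
        4.33875038e-02, -1.13361141e-04]), 'ee_pos': array([ 0.21837362, -0.53149278,  0.21330324]), 'ee_rot': array([-1.6089553 ,  1.56940081,  1.92242505]), 'force': array([-0.11312164,  0.23008925, -0.57838718]), 'ft_torque': array([-0.02799712, -0.01720391,  0.00692296]), 'finger_gap': 0.09080868380171478}
```

View pics/scene0.png

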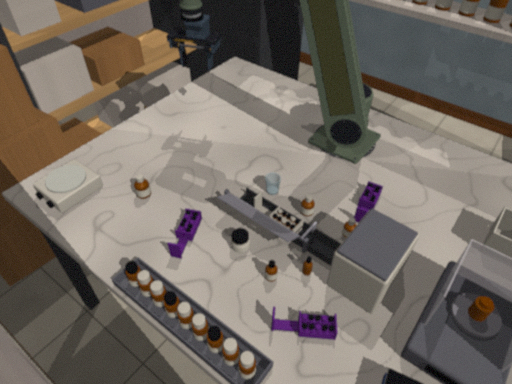

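View pics/top0.png

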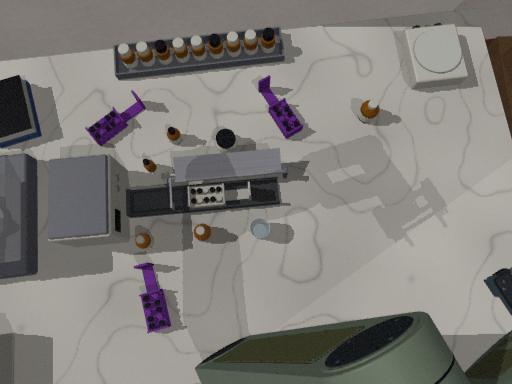

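View pics/wrist0.png

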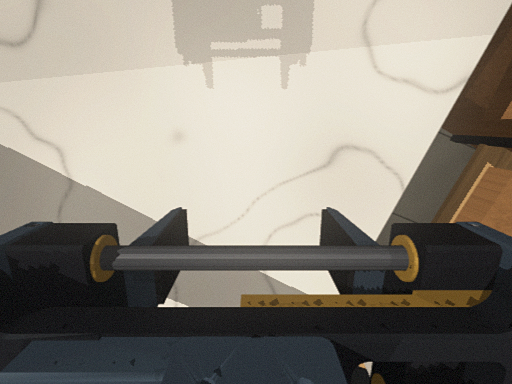

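```bash
python3 - <<'E'
import cv2
im=cv2.imread("pics/top0.png")[120:270,40:310]
cv2.imwrite("pics/top0z.png",cv2.resize(im,(800,444),interpolation=cv2.INTER_CUBIC))
im=cv2.imread("pics/scene0.png")[160:300,190:390]
cv2.imwrite("pics/scene0z.png",cv2.resize(im,(800,560),interpolation=cv2.INTER_CUBIC))
E
```

```text
(no output)
```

View pics/top0z.png

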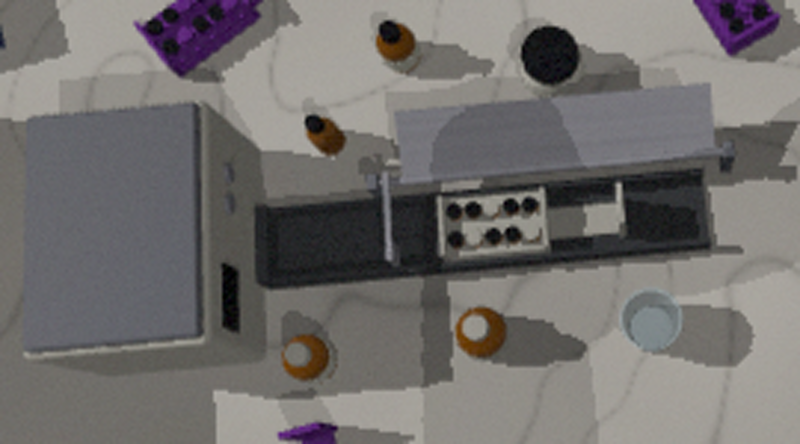

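View pics/scene0z.png

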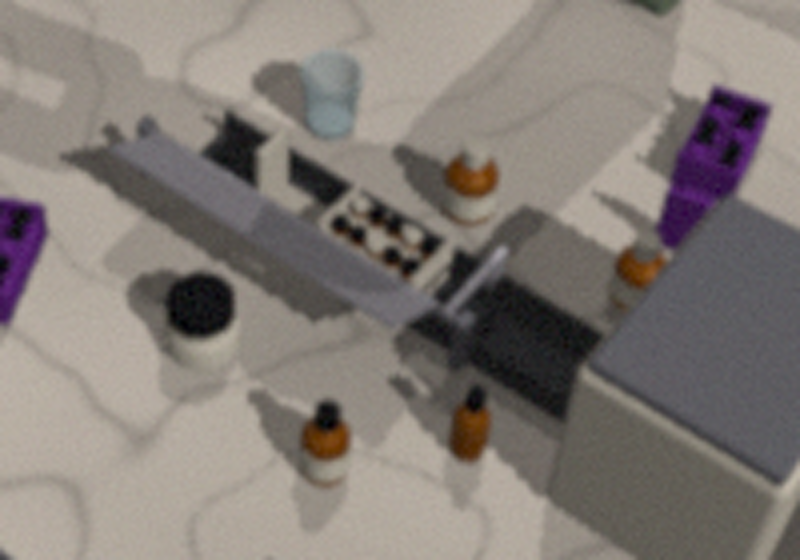

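```bash
python3 - <<'E'
import cv2,numpy as np
def crop(n,x,y,w,h,s,o):
    im=cv2.imread(f"pics/{n}0.png")[y:y+h,x:x+w]
    im=cv2.convertScaleAbs(im,alpha=1.5)
    im=cv2.resize(im,(w*s,h*s),interpolation=cv2.INTER_CUBIC)
    for i in range(0,w,10):
        cv2.putText(im,str(x+i),(i*s,8),0,0.3,(0,0,255)); im[:, i*s]=im[:, i*s]//2+np.array([0,0,90],np.uint8)
    for i in range(0,h,10):
        cv2.putText(im,str(y+i),(0,i*s+4),0,0.3,(0,0,255)); im[i*s]=im[i*s]//2+np.array([0,0,90],np.uint8)
    cv2.imwrite(f"pics/{o}.png",im)
crop("top",120,140,90,75,8,"ta"); crop("top",205,140,90,75,8,"tb")
crop("scene",210,180,90,70,8,"sa"); crop("scene",260,200,90,70,8,"sb")
E
```

```text
(no output)
```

View pics/ta.png

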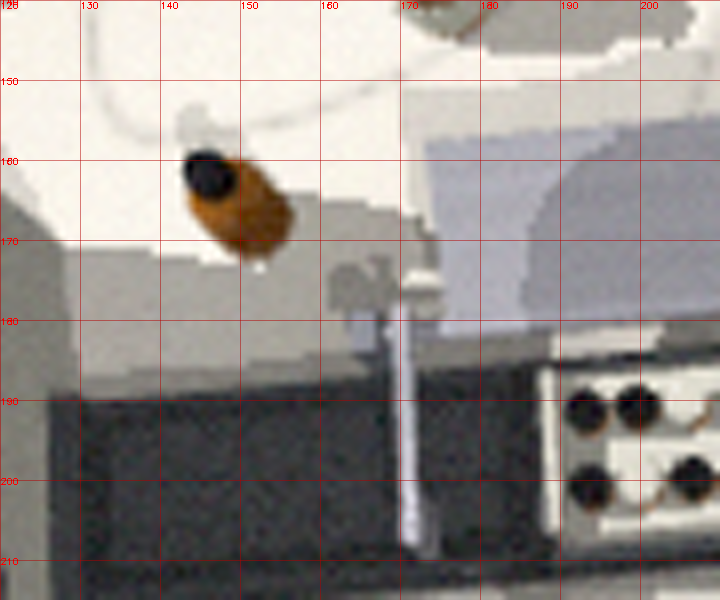

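View pics/tb.png

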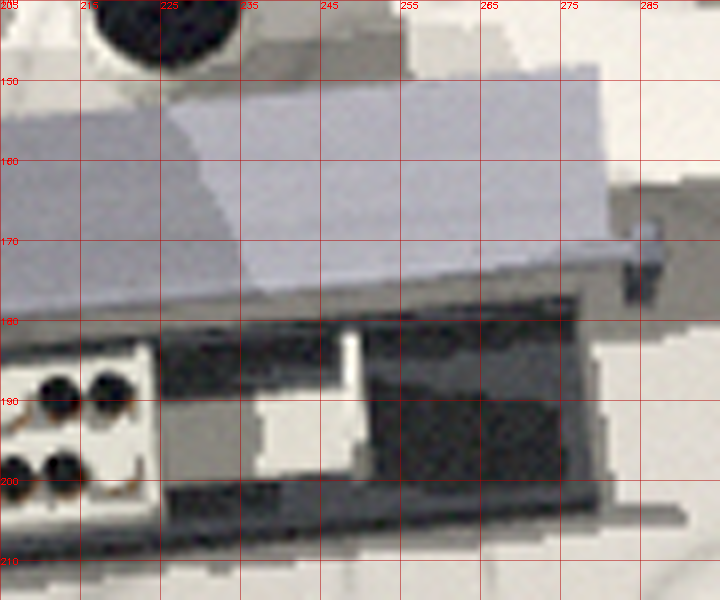

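View pics/sa.png

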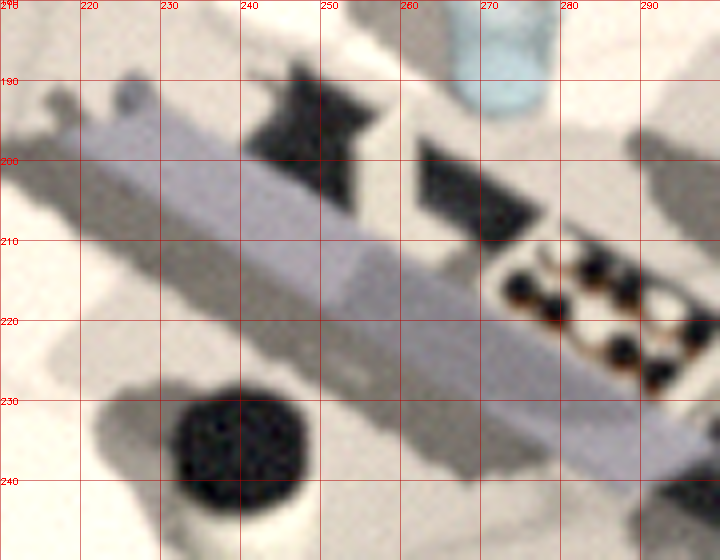

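View pics/sb.png

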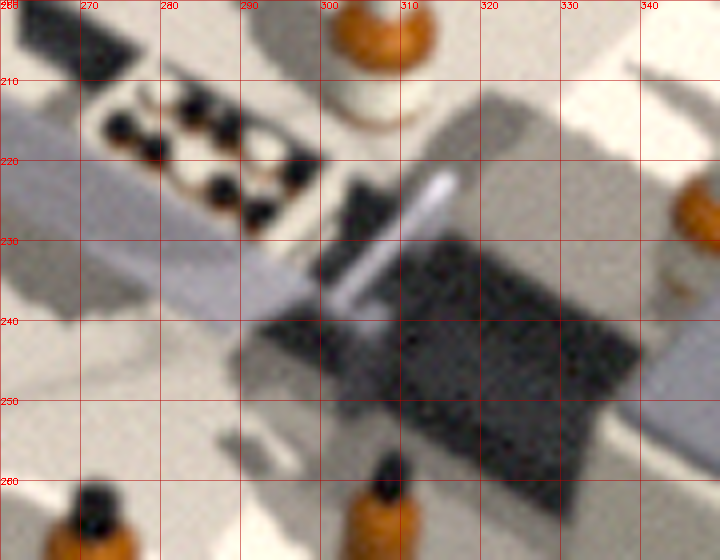

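```bash
cat > h.py <<'E'
from workcell import env, imaging
import numpy as np, cv2
from scipy.optimize import least_squares
from scipy.spatial.transform import Rotation as Ro
def ray(n,px):
    c=imaging.get_calibration(n); K,P=np.array(c["K"]),np.array(c["pose"])
    d=P[:3,:3]@np.linalg.solve(K,[px[0],px[1],1]); return P[:3,3],d
def cast(n,px,z):
    o,d=ray(n,px); return o+d*(z-o[2])/d[2]
def proj(n,X):
    c=imaging.get_calibration(n); K,P=np.array(c["K"]),np.array(c["pose"])
    v=K@(P[:3,:3].T@(np.array(X)-P[:3,3])); return v[:2]/v[2]
E
cat > fit.py <<'E'
from h import *
co,si=np.cos(.48),np.sin(.48)
def pad(r,h=1.5): return 40+r*co-h*si, 50+r*si+h*co
xo,zo=pad(59); xi,zi=pad(3)
obs=[("top",(173,157.5),xo,-13,zo),("top",(279.5,148),xo,-275,zo),("top",(174.7,181.5),xi,-13,zi),
("top",(277,177),33,-265,28),("top",(279.5,203),-33,-265,28),
("scene",(218,197.5),xo,-275,zo),("scene",(289,242),xo,-13,zo),
("scene",(296.0-48.5,188.3),-33,-265,28)]
W=[cast(n,p,z/1000)for n,p,x,y,z in obs]; L=np.array([[x,y]for n,p,x,y,z in obs])/1000
def f(v):
    c,s=np.cos(v[2]),np.sin(v[2]); R=np.array([[c,-s],[s,c]])
    return ((R@L.T).T+v[:2]-np.array(W)[:,:2])
r=least_squares(lambda v:f(v).ravel(),[.5,.1,0],loss="soft_l1",f_scale=.003)
print(r.x); print((f(r.x)*1000).round(1)); print(np.array(W).round(4))
E
python3 fit.py
```

```text
[ 0.49082615  0.15306767 -0.02525136]
[[-1.1  3.3]
 [-0.   2.4]
 [ 3.  -0.4]
 [ 1.2  1.9]
 [ 2.3  1. ]
 [-1.8 -3.9]
 [-0.7 -1.5]
 [-2.3 -4.6]]
[[ 0.5832  0.1344  0.0786]
 [ 0.5755 -0.1265  0.0786]
 [ 0.5294  0.1394  0.0527]
 [ 0.5159 -0.1146  0.028 ]
 [ 0.4488 -0.112   0.028 ]
 [ 0.5772 -0.1202  0.0786]
 [ 0.5828  0.1393  0.0786]
 [ 0.4535 -0.1064  0.028 ]]
```

```bash
cat > st.py <<'E'
from h import *
T0=np.array([0.4908,0.1531]); TH=-0.0253
def toC(X):
    c,s=np.cos(TH),np.sin(TH); d=np.array(X)[:2]-T0
    return np.array([c*d[0]+s*d[1],-s*d[0]+c*d[1]])*1000
def state():
    s=env.sense(); R=Ro.from_euler("xyz",s["ee_rot"]).as_matrix()
    c,sn=np.cos(TH),np.sin(TH); Rc=np.array([[c,-sn,0],[sn,c,0],[0,0,1]])
    print("t",round(s["t"],2),"TCP chute mm",toC(s["ee_pos"]).round(1),"z",round(s["ee_pos"][2]*1000,1),"F",s["force"].round(2),"gap",round(s["finger_gap"]*1000,1))
    print("tool axes in chute (cols)\n",(Rc.T@R).round(3), "q6",s["q"][5].round(3))
    return s,R
if __name__=="__main__": state()
E
python3 - <<'E'
from st import *
state()
for n,p,z,l in [("top",(247.5,181.5),68,"plate top far"),("top",(250,199),68,"plate near?"),("top",(188.5,186),42,"block front far"),("top",(189.5,206),42,"block front near"),("top",(223.5,183),42,"block rear far"),
 ("scene",(260.5,192.5),68,"plate top near"),("scene",(254.5,197),68,"plate top far"),("scene",(279,207.5),42,"blk rear near"),("scene",(300,220),42,"blk front near"),
 ("top",(169.8,179),60,"arm root"),("top",(171.2,208),58,"arm end"),("scene",(316,222.5),58,"arm end"),("scene",(302.5,238),58,"root")]:
    X=cast(n,p,z/1000); print(n,l,toC(X).round(1))
E
```

```text
t 0.15 TCP chute mm [-255.  -691.3] z 213.3 F [-0.11  0.23 -0.58] gap 90.8
tool axes in chute (cols)
 [[-0.001  0.403 -0.915]
 [ 0.001 -0.915 -0.403]
 [-1.    -0.001 -0.   ]] q6 -0.02
top plate top far [  17.9 -191.6]
top plate near? [ -25.8 -193.7]
top block front far [ 26.9 -44.4]
top block front near [-23.8 -43.8]
top block rear far [  26.1 -131.7]
scene plate top near [ -12.  -192.7]
scene plate top far [  14.4 -194.8]
scene blk rear near [ -18.3 -125.1]
scene blk front near [-18.1 -47.7]
top arm root [44.6 -2.4]
top arm end [-27.5  -1.7]
scene arm end [-27.7  -0.2]
scene root [43.5  1.5]
```

carry_out:
  moves:
    - [0, 0, 0, -0.12, -0.38]
    - [0, 0, 0, -0.12, -0.38]
    - [0, 0, 0, -0.12, -0.38]
    - [0, 0, 0, -0.12, -0.38]
    - [0, 0, 0, -0.12, -0.38]

```text
t: 0.57
ee_pos: [0.218, -0.5304, 0.2113]
ee_rot: [-2.221, 1.565, 1.933]
force: [0.3, -0.9, 0.2]
finger_gap: 0.0635
```

```bash
python3 st.py
```

```text
t 0.57 TCP chute mm [-255.5 -690.2] z 211.3 F [ 0.31 -0.93  0.17] gap 63.5
tool axes in chute (cols)
 [[-0.002  0.861 -0.508]
 [ 0.005 -0.508 -0.861]
 [-1.    -0.004 -0.003]] q6 -0.643
```

carry_out:
  moves:
    - [0, 0, 0, -0.105, -0.38]
    - [0, 0, 0, -0.105, -0.38]
    - [0, 0, 0, -0.105, -0.38]
    - [0, 0, 0, -0.105, -0.38]
    - [0, 0, 0, -0.105, -0.38]

```text
t: 0.98
ee_pos: [0.2176, -0.5293, 0.2094]
ee_rot: [-2.78, 1.561, 1.928]
force: [-0.6, -1.0, -0.2]
finger_gap: 0.0627
```

carry_out:
  moves:
    - [0, 20, -35, 0, -0.38]
    - [0, 20, -35, 0, -0.38]
    - [0, 20, -35, 0, -0.38]
    - [0, 20, -35, 0, -0.38]
    - [0, 20, -35, 0, -0.38]

```text
t: 1.4
ee_pos: [0.3175, -0.3552, 0.2072]
ee_rot: [-2.513, 1.561, 2.187]
force: [0.9, 0.8, 0.9]
finger_gap: 0.0626
```

```bash
python3 st.py
```

```text
t 1.4 TCP chute mm [-160.4 -512.6] z 207.2 F [0.86 0.84 0.92] gap 62.6
tool axes in chute (cols)
 [[-0.006  1.     0.012]
 [ 0.008  0.012 -1.   ]
 [-1.    -0.006 -0.008]] q6 -0.854
```

carry_out:
  moves:
    - [6, 20, -29, 0, -0.38]
    - [6, 20, -29, 0, -0.38]
    - [6, 20, -29, 0, -0.38]
    - [6, 20, -29, 0, -0.38]
    - [6, 20, -29, 0, -0.38]

```text
t: 1.82
ee_pos: [0.4222, -0.2025, 0.1779]
ee_rot: [-2.655, 1.563, 2.043]
force: [0.2, -0.8, 0.3]
finger_gap: 0.0629
```

carry_out:
  moves:
    - [8, 20, -29, 0, -0.38]
    - [8, 20, -29, 0, -0.38]
    - [8, 20, -29, 0, -0.38]
    - [8, 20, -27, 0, -0.38]
    - [4, 18, -26, 0, -0.38]

```text
t: 2.23
ee_pos: [0.525, -0.0546, 0.1402]
ee_rot: [-2.544, 1.563, 2.156]
force: [-0.4, -0.2, -0.4]
finger_gap: 0.0631
```

```bash
python3 - <<'E'
from st import *
state()
for n in ["wrist","top","scene"]:
    im=imaging.camera(n); cv2.imwrite(f"pics/{n}1.png",cv2.cvtColor(im,cv2.COLOR_RGB2BGR))
def z(n,x,y,w,h,s):
    im=cv2.imread(f"pics/{n}1.png")[y:y+h,x:x+w]; cv2.imwrite(f"pics/{n}1z.png",cv2.resize(cv2.convertScaleAbs(im,alpha=1.4),(w*s,h*s),interpolation=cv2.INTER_CUBIC))
z("scene",200,160,130,100,6); z("top",120,130,180,100,4)
E
```

```text
t 2.23 TCP chute mm [  39.4 -206.7] z 140.2 F [-0.44 -0.18 -0.43] gap 63.1
tool axes in chute (cols)
 [[-0.004  1.     0.013]
 [ 0.006  0.013 -1.   ]
 [-1.    -0.004 -0.006]] q6 -0.12
```

View pics/wrist1.png

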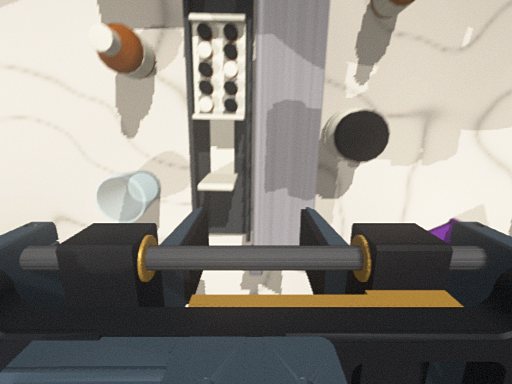

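View pics/scene1z.png

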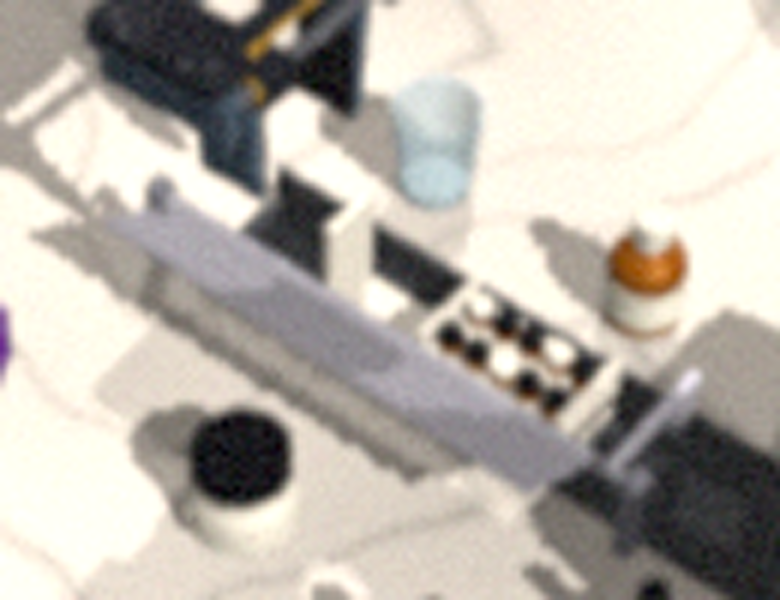

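View pics/top1z.png

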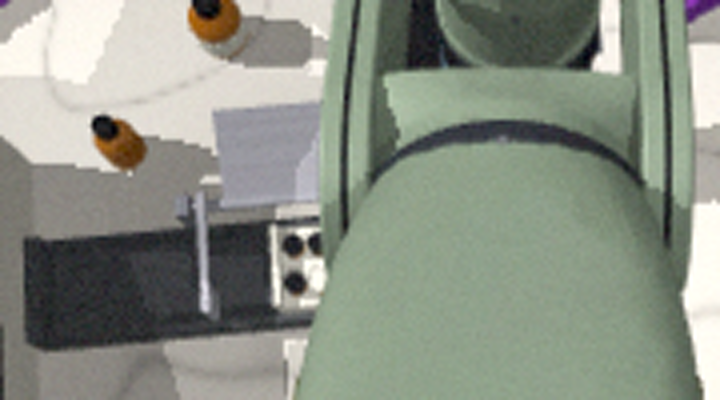

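```bash
python3 - <<'E'
import cv2
im=cv2.imread("pics/wrist1.png")
cv2.imwrite("pics/w1a.png",cv2.resize(im[130:250,150:350],(800,480),interpolation=cv2.INTER_CUBIC))
cv2.imwrite("pics/w1b.png",cv2.resize(im[0:130,150:350],(800,520),interpolation=cv2.INTER_CUBIC))
E
```

```text
(no output)
```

View pics/w1a.png

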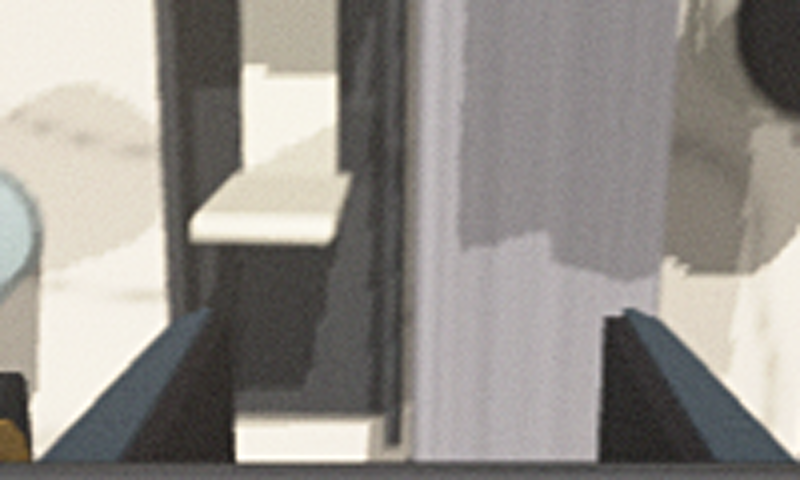

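View pics/w1b.png

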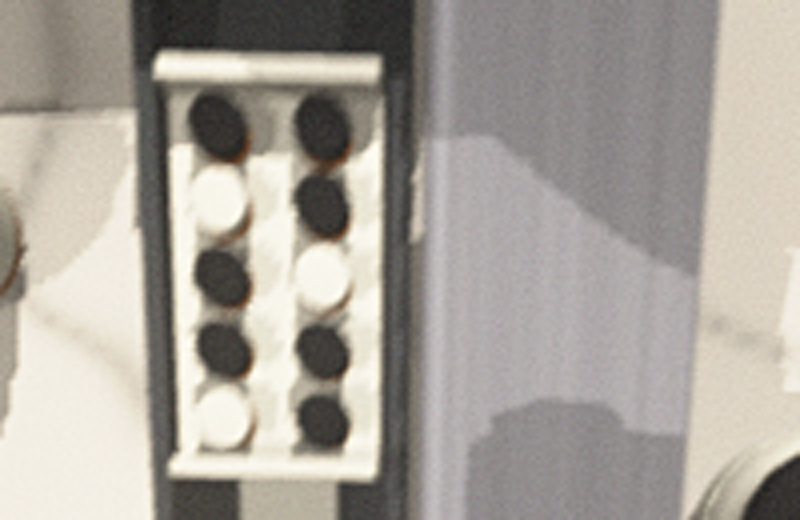

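```bash
python3 - <<'E'
from st import *
s,R=state()
for p,z,l in [((197.5,190.5),68,"plate rear near"),((233,190.5),68,"plate rear far"),((234.5,183.2),68,"plate front far"),
 ((189,13),42,"blk front near"),((246,13),42,"blk front far"),((192.5,119.5),42,"blk rear near"),((245,119.5),42,"blk rear far"),
 ((190.5,170),28,"near wall outer"),((183.5,0),28,"near wall outer"),((250.5,241),28,"far wall end outer"),((318,170),78.6,"paddle outer"),((330,5),78.6,"paddle outer"),((254,170),52.7,"paddle inner")]:
    print(l,toC(cast("wrist",p,z/1000)).round(1))
for dy in (-38.5,-31.5,31.5,38.5): print(dy,proj("wrist",s["ee_pos"]+R@np.array([0,dy,-16])/1000), proj("wrist",s["ee_pos"]+R@np.array([0,dy,16])/1000))
E
```

```text
t 2.38 TCP chute mm [  39.5 -207. ] z 140.5 F [-0.37 -0.28 -0.84] gap 63.1
tool axes in chute (cols)
 [[-0.004  1.     0.016]
 [ 0.006  0.016 -1.   ]
 [-1.    -0.004 -0.006]] q6 -0.123
plate rear near [ -14.3 -197.2]
plate rear far [  19.1 -196.7]
plate front far [  20.6 -189.6]
blk front near [-21.6 -41. ]
blk front far [ 29.2 -40.2]
blk rear near [ -22.3 -132.4]
blk rear far [  29.  -131.5]
near wall outer [ -29.8 -184.6]
near wall outer [-29.4 -25.4]
far wall end outer [  35.9 -266.1]
paddle outer [  95.  -174.2]
paddle outer [ 94.5 -47.1]
paddle inner [  38.6 -179.4]
-38.5 [196.93035801 208.5028952 ] [199.41706402 251.91475793]
-31.5 [207.35598377 208.50434658] [209.38613174 251.91638621]
31.5 [301.19205128 208.51740973] [299.11271117 251.93104151]
38.5 [311.618885   208.51886128] [309.08288336 251.93266997]
```

carry_out:
  moves:
    - [5, 0, 16, 0.016, -0.38]
    - [20, 0, 0, 0, -0.38]
    - [20, 0, 0, 0, -0.38]
    - [15, 0, 0, 0, -0.38]
    - [0, 0, 0, 0, -0.38]

```text
t: 2.8
ee_pos: [0.5228, -0.0751, 0.0801]
ee_rot: [-2.461, 1.567, 2.224]
force: [-0.8, 0.5, 0.4]
finger_gap: 0.0631
```

```bash
python3 st.py
```

```text
t 2.8 TCP chute mm [  37.8 -227.3] z 80.1 F [-0.75  0.55  0.43] gap 63.1
tool axes in chute (cols)
 [[-0.003  1.    -0.002]
 [ 0.003 -0.002 -1.   ]
 [-1.    -0.003 -0.003]] q6 -0.141
```

carry_out:
  moves:
    - [6, 1, 0, 0, -0.38]
    - [6, 0, 0, 0, -0.38]
    - [6, 0, 0, 0, -0.38]
    - [5, 0, 0, 0, -0.38]
    - [4, 0, 0, 0, -0.38]

```text
t: 3.22
ee_pos: [0.5267, -0.0777, 0.0558]
ee_rot: [1.92, 1.563, 0.318]
force: [0.3, 0.3, 3.4]
finger_gap: 0.0632
```

```bash
python3 - <<'E'
from st import *
state()
for n in ["wrist","scene"]:
    im=imaging.camera(n); cv2.imwrite(f"pics/{n}2.png",cv2.cvtColor(im,cv2.COLOR_RGB2BGR))
im=cv2.imread("pics/scene2.png")[160:260,200:330]; cv2.imwrite("pics/scene2z.png",cv2.resize(cv2.convertScaleAbs(im,alpha=1.4),(780,600),interpolation=cv2.INTER_CUBIC))
E
```

```text
t 3.22 TCP chute mm [  41.7 -229.8] z 55.8 F [0.29 0.26 3.35] gap 63.2
tool axes in chute (cols)
 [[ 0.007  1.    -0.006]
 [ 0.003 -0.006 -1.   ]
 [-1.     0.007 -0.003]] q6 -0.142
```

View pics/wrist2.png

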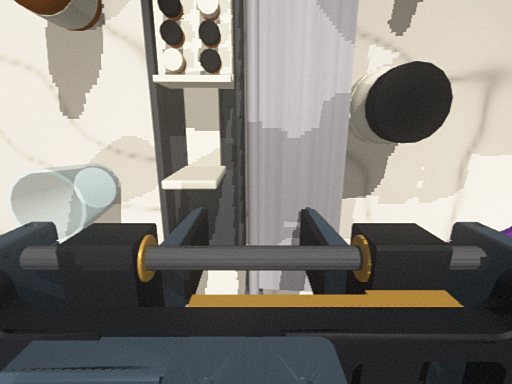

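View pics/scene2z.png

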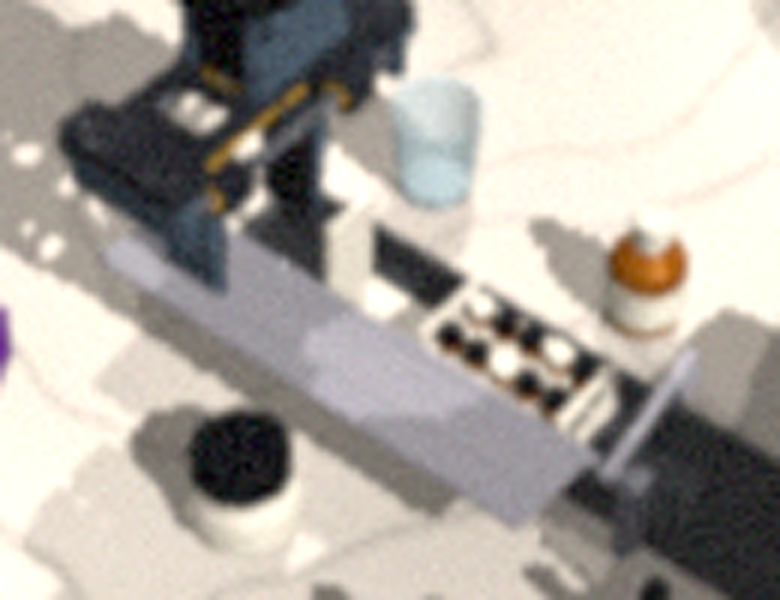

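carry_out:
  moves:
    - [3, -1, 0, 0, -0.38]
    - [3, -1, 0, 0, -0.38]
    - [1, -1, 0, 0, -0.38]

```text
t: 3.57
ee_pos: [0.5269, -0.0778, 0.0499]
ee_rot: [1.677, 1.556, 0.075]
force: [2.6, 0.7, 4.0]
finger_gap: 0.0627
```

```bash
python3 st.py
```

```text
t 3.57 TCP chute mm [  41.9 -229.9] z 49.9 F [2.56 0.72 3.98] gap 62.7
tool axes in chute (cols)
 [[ 0.015  1.    -0.005]
 [ 0.001 -0.005 -1.   ]
 [-1.     0.015 -0.002]] q6 -0.143
```

carry_out:
  moves:
    - [0, 0, -4, 0, -0.38]
    - [0, 0, -4, 0, -0.38]
    - [0, 0, -4, 0, -0.38]

```text
t: 3.82
ee_pos: [0.5268, -0.0674, 0.0502]
ee_rot: [1.411, 1.556, -0.19]
force: [0.7, -2.5, 3.3]
finger_gap: 0.0627
```

```bash
python3 - <<'E'
from st import *
state()
for n in ["wrist","scene"]:
    im=imaging.camera(n); cv2.imwrite(f"pics/{n}3.png",cv2.cvtColor(im,cv2.COLOR_RGB2BGR))
im=cv2.imread("pics/scene3.png")[160:260,200:330]; cv2.imwrite("pics/scene3z.png",cv2.resize(cv2.convertScaleAbs(im,alpha=1.4),(780,600),interpolation=cv2.INTER_CUBIC))
c,s=np.cos(TH),np.sin(TH)
for a in (0,.3,.4,.5,.6):
    r=np.array([-68,4.,8])  # arm end upper from hinge
    x=40+r[0]*np.cos(a)+8*np.sin(a); z=50-r[0]*np.sin(a)+8*np.cos(a)
    x+=2.5
    X=[T0[0]+c*x/1000,T0[1]+s*x/1000,z/1000]; print(a,proj("scene",X).round(1),round(x),round(z))
E
```

```text
t 3.82 TCP chute mm [  41.6 -219.6] z 50.2 F [ 0.73 -2.51  3.29] gap 62.7
tool axes in chute (cols)
 [[ 0.014  1.    -0.005]
 [-0.002 -0.005 -1.   ]
 [-1.     0.014  0.002]] q6 -0.118
0 [315.6 223. ] -26 58
0.3 [315.4 219.7] -20 78
0.4 [315.1 218.9] -17 84
0.5 [314.6 218.3] -13 90
0.6 [314. 218.] -9 95
```

View pics/scene3z.png

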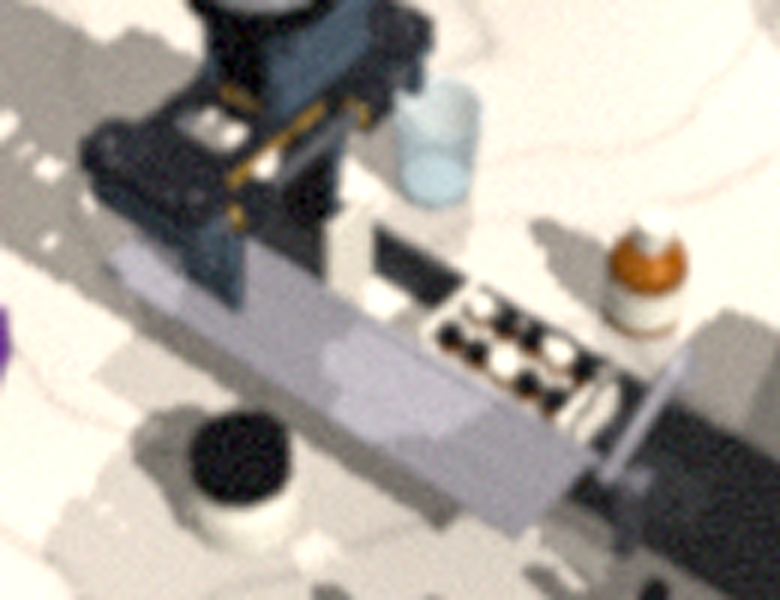

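View pics/wrist3.png

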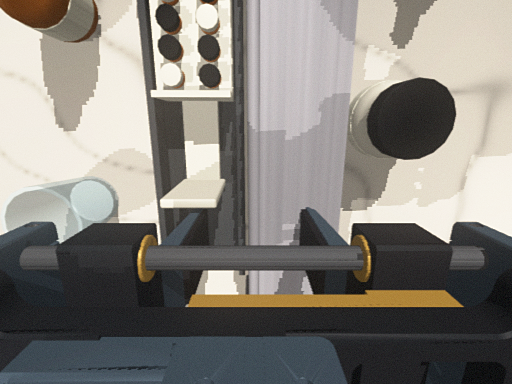

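carry_out:
  moves:
    - [0, 0, -4, 0, -0.38]
    - [0, 0, -4, 0, -0.38]
    - [0, 0, -5, 0, -0.38]
    - [0, 0, -5, 0, -0.38]
    - [0, 0, -5, 0, -0.38]

```text
t: 4.33
ee_pos: [0.527, -0.0442, 0.0502]
ee_rot: [1.203, 1.556, -0.397]
force: [-0.3, -5.2, 3.6]
finger_gap: 0.0631
```

```bash
python3 - <<'E'
from st import *
state()
for n in ["wrist"]:
    im=imaging.camera(n); cv2.imwrite(f"pics/{n}4.png",cv2.cvtColor(im,cv2.COLOR_RGB2BGR))
E
```

```text
t 4.33 TCP chute mm [  41.2 -196.3] z 50.2 F [-0.27 -5.17  3.64] gap 63.1
tool axes in chute (cols)
 [[ 0.014  1.    -0.003]
 [-0.005 -0.003 -1.   ]
 [-1.     0.014  0.005]] q6 -0.07
```

View pics/wrist4.png

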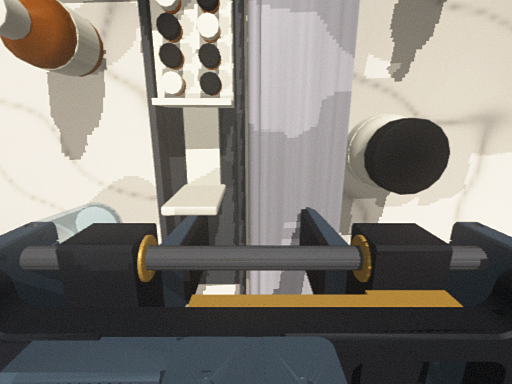

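carry_out:
  moves:
    - [0, 0, -5, 0, -0.38]
    - [0, 0, -5, 0, -0.38]
    - [0, 0, -5, 0, -0.38]
    - [0, 0, -5, 0, -0.38]
    - [0, 0, -5, 0, -0.38]

```text
t: 4.8
ee_pos: [0.5275, -0.0173, 0.0502]
ee_rot: [1.104, 1.556, -0.494]
force: [-0.5, -5.0, 5.0]
finger_gap: 0.063
```

```bash
python3 - <<'E'
from st import *
state()
for n in ["wrist","scene"]:
    im=imaging.camera(n); cv2.imwrite(f"pics/{n}5.png",cv2.cvtColor(im,cv2.COLOR_RGB2BGR))
im=cv2.imread("pics/scene5.png")[160:260,200:330]; cv2.imwrite("pics/scene5z.png",cv2.resize(cv2.convertScaleAbs(im,alpha=1.4),(780,600),interpolation=cv2.INTER_CUBIC))
E
```

```text
t 4.8 TCP chute mm [  41.  -169.4] z 50.2 F [-0.53 -4.99  5.03] gap 63.0
tool axes in chute (cols)
 [[ 0.013  1.    -0.001]
 [-0.007 -0.001 -1.   ]
 [-1.     0.013  0.007]] q6 -0.018
```

View pics/wrist5.png

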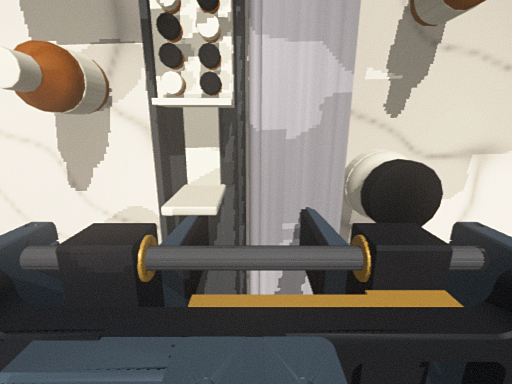

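View pics/scene5z.png

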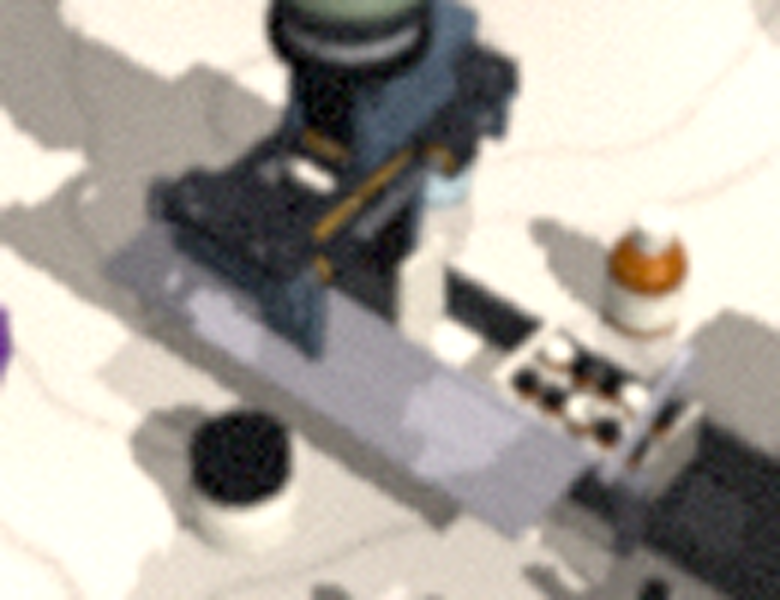

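carry_out:
  moves:
    - [0, 0, -6, 0, -0.38]
    - [0, 0, -6, 0, -0.38]
    - [0, 0, -6, 0, -0.38]
    - [0, 0, -6, 0, -0.38]
    - [0, 0, -6, 0, -0.38]

```text
t: 5.32
ee_pos: [0.5278, 0.0127, 0.0502]
ee_rot: [0.94, 1.556, -0.656]
force: [0.3, -4.7, 5.1]
finger_gap: 0.0629
```

```bash
python3 st.py
```

```text
t 5.32 TCP chute mm [  40.5 -139.4] z 50.2 F [ 0.26 -4.65  5.12] gap 62.9
tool axes in chute (cols)
 [[ 0.012  1.    -0.   ]
 [-0.009 -0.    -1.   ]
 [-1.     0.012  0.009]] q6 0.042
```

carry_out:
  moves:
    - [0, 0, -6, 0, -0.38]
    - [0, 0, -6, 0, -0.38]
    - [0, 0, -6, 0, -0.38]
    - [0, 0, -6, 0, -0.38]
    - [0, 0, -5, 0, -0.38]

```text
t: 5.73
ee_pos: [0.5277, 0.0412, 0.0502]
ee_rot: [0.661, 1.554, -0.933]
force: [-0.1, -5.1, 5.1]
finger_gap: 0.0631
```

```bash
python3 - <<'E'
from st import *
state()
for n in ["wrist","scene"]:
    im=imaging.camera(n); cv2.imwrite(f"pics/{n}6.png",cv2.cvtColor(im,cv2.COLOR_RGB2BGR))
im=cv2.imread("pics/scene6.png")[160:270,220:363]; cv2.imwrite("pics/scene6z.png",cv2.resize(cv2.convertScaleAbs(im,alpha=1.4),(780,600),interpolation=cv2.INTER_CUBIC))
E
```

```text
t 5.73 TCP chute mm [  39.7 -111. ] z 50.2 F [-0.13 -5.13  5.06] gap 63.1
tool axes in chute (cols)
 [[ 0.01   1.     0.002]
 [-0.013  0.002 -1.   ]
 [-1.     0.01   0.013]] q6 0.101
```

View pics/wrist6.png

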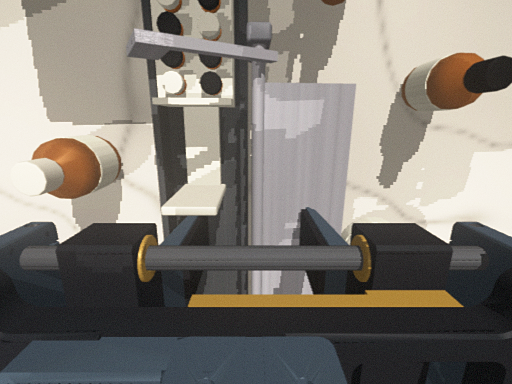

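View pics/scene6z.png

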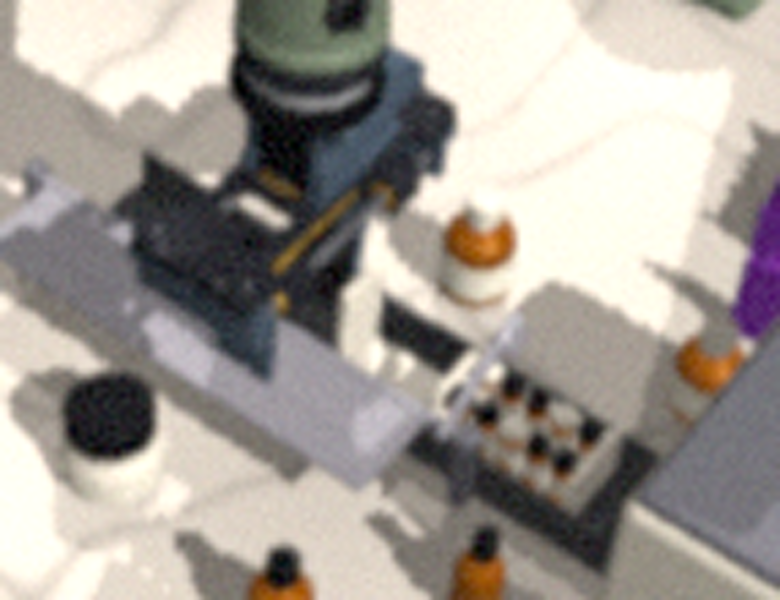

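carry_out:
  moves:
    - [0, 0, -5, 0, -0.38]
    - [0, 0, -5, 0, -0.38]
    - [0, 0, -5, 0, -0.38]
    - [0, 0, -5, 0, -0.38]
    - [0, 0, -5, 0, -0.38]

```text
t: 6.25
ee_pos: [0.5273, 0.0645, 0.0501]
ee_rot: [0.438, 1.552, -1.155]
force: [0.3, -5.5, 6.0]
finger_gap: 0.0629
```

```bash
python3 st.py
```

```text
t 6.25 TCP chute mm [ 38.7 -87.6] z 50.1 F [ 0.28 -5.54  5.95] gap 62.9
tool axes in chute (cols)
 [[ 0.008  1.     0.003]
 [-0.017  0.003 -1.   ]
 [-1.     0.008  0.017]] q6 0.151
```

carry_out:
  moves:
    - [0, 0, -4, 0, -0.38]
    - [0, 0, -4, 0, -0.38]
    - [0, 0, -3, 0, -0.38]
    - [0, 0, -3, 0, -0.38]

```text
t: 6.58
ee_pos: [0.5268, 0.0768, 0.0501]
ee_rot: [0.278, 1.548, -1.314]
force: [0.9, -5.7, 4.8]
finger_gap: 0.0628
```

```bash
python3 - <<'E'
from st import *
state()
for n in ["wrist","scene"]:
    im=imaging.camera(n); cv2.imwrite(f"pics/{n}7.png",cv2.cvtColor(im,cv2.COLOR_RGB2BGR))
im=cv2.imread("pics/scene7.png")[160:270,240:383]; cv2.imwrite("pics/scene7z.png",cv2.resize(cv2.convertScaleAbs(im,alpha=1.4),(780,600),interpolation=cv2.INTER_CUBIC))
E
```

```text
t 6.58 TCP chute mm [ 37.9 -75.3] z 50.1 F [ 0.92 -5.68  4.83] gap 62.8
tool axes in chute (cols)
 [[ 0.006  1.     0.004]
 [-0.022  0.005 -1.   ]
 [-1.     0.006  0.022]] q6 0.179
```

View pics/wrist7.png

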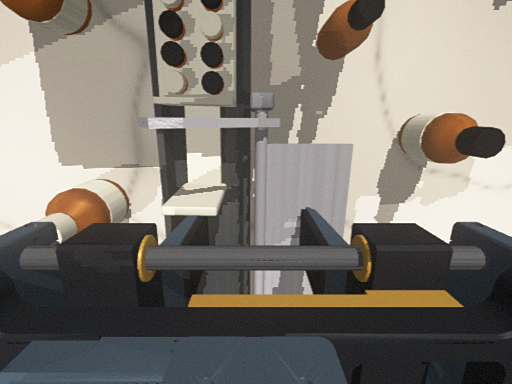

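View pics/scene7z.png

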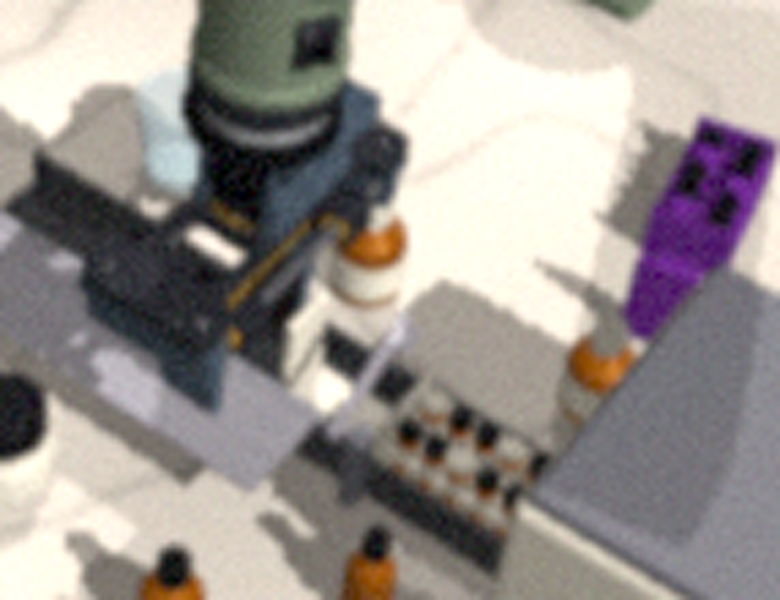

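carry_out:
  moves:
    - [0, 0, -3, 0, -0.38]
    - [0, 0, -2.5, 0, -0.38]
    - [0, 0, -2.5, 0, -0.38]

```text
t: 6.93
ee_pos: [0.5267, 0.081, 0.0503]
ee_rot: [0.183, 1.54, -1.403]
force: [1.0, -15.7, 7.3]
finger_gap: 0.0629
```

carry_out:
  moves:
    - [0, 0, -2.5, 0, -0.38]

```text
t: 7.02
ee_pos: [0.5268, 0.0811, 0.0504]
ee_rot: [0.153, 1.535, -1.43]
force: [2.7, -13.2, 5.6]
finger_gap: 0.0625
```

```bash
python3 st.py
```

```text
t 7.02 TCP chute mm [ 37.8 -71.1] z 50.4 F [  2.67 -13.16   5.57] gap 62.5
tool axes in chute (cols)
 [[ 0.006  1.     0.013]
 [-0.035  0.013 -0.999]
 [-0.999  0.005  0.035]] q6 0.197
```

```bash
python3 - <<'E'
from st import *
state()
for n in ["wrist","scene","top"]:
    if n=="wrist":
        for p,z,l in []: pass
    im=imaging.camera(n); cv2.imwrite(f"pics/{n}8.png",cv2.cvtColor(im,cv2.COLOR_RGB2BGR))
im=cv2.imread("pics/scene8.png")[200:270,270:363]; cv2.imwrite("pics/scene8z.png",cv2.resize(cv2.convertScaleAbs(im,alpha=1.4),(744,560),interpolation=cv2.INTER_CUBIC))
im=cv2.imread("pics/top8.png")[150:220,110:203]; cv2.imwrite("pics/top8z.png",cv2.resize(cv2.convertScaleAbs(im,alpha=1.4),(744,560),interpolation=cv2.INTER_CUBIC))
im=cv2.imread("pics/wrist8.png")[70:230,130:290]; cv2.imwrite("pics/wrist8z.png",cv2.resize(im,(600,600),interpolation=cv2.INTER_CUBIC))
E
```

```text
t 7.02 TCP chute mm [ 37.8 -71.1] z 50.4 F [  2.67 -13.16   5.57] gap 62.5
tool axes in chute (cols)
 [[ 0.006  1.     0.013]
 [-0.035  0.013 -0.999]
 [-0.999  0.005  0.035]] q6 0.197
```

View pics/wrist8z.png

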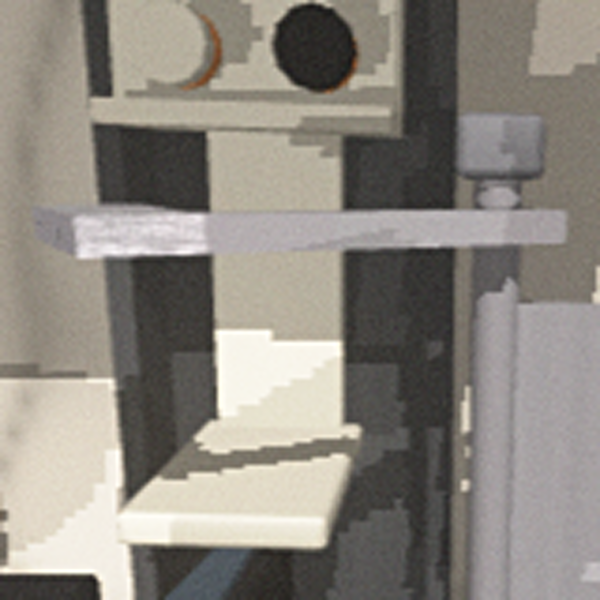

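View pics/scene8z.png

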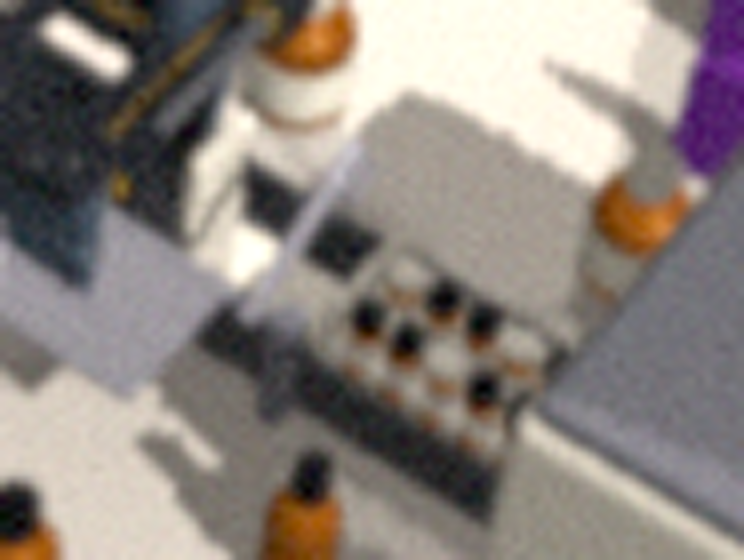

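View pics/top8z.png

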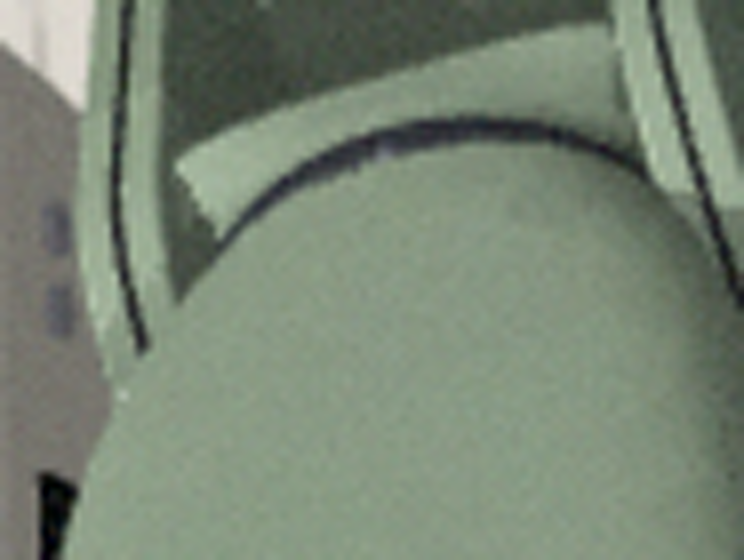

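```bash
python3 - <<'E'
from st import *
state()
q=lambda a,b:(130+a/3.75,70+b/3.75)
for p,z,l in [(q(92,126),42,"blk rear near 15"),(q(400,134),42,"blk rear far 15"),(q(522,303),52,"paddle end -13"),(q(600,303),52,"paddle end -13"),
 (q(122,540),68,"plate rear near -51"),(q(325,546),68,"plate rear far -51"),(q(120,515),68,"plate front -45"),(q(338,520),68,"plate front far"),(q(500,118),58,"post top far edge 17"),(q(500,172),58,"post top rear 7")]:
    print(l,toC(cast("wrist",p,z/1000)).round(1))
E
```

```text
t 7.17 TCP chute mm [ 37.8 -71.1] z 50.4 F [  1.33 -12.55   4.7 ] gap 62.9
tool axes in chute (cols)
 [[ 0.006  1.     0.013]
 [-0.035  0.013 -0.999]
 [-0.999  0.005  0.035]] q6 0.197
blk rear near 15 [-25.7  11.1]
blk rear far 15 [25.7 10.5]
paddle end -13 [ 46.3 -16.1]
paddle end -13 [ 59.3 -15.9]
plate rear near -51 [-17.7 -52.6]
plate rear far -51 [ 14.7 -53.3]
plate front -45 [-17.7 -48.3]
plate front far [ 16.9 -48.8]
post top far edge 17 [41.8 12.6]
post top rear 7 [42.   4.7]
```

carry_out:
  moves:
    - [0, 0, 3, 0, -0.38]
    - [0, 0, 3, 0, -0.38]
    - [0, 0, 2, 0, -0.38]

```text
t: 7.42
ee_pos: [0.5266, 0.0756, 0.0507]
ee_rot: [0.188, 1.542, -1.398]
force: [0.1, 3.7, 4.1]
finger_gap: 0.0628
```

```bash
python3 st.py
```

```text
t 7.42 TCP chute mm [ 37.7 -76.5] z 50.7 F [0.07 3.72 4.12] gap 62.8
tool axes in chute (cols)
 [[ 0.006  1.     0.01 ]
 [-0.028  0.01  -1.   ]
 [-1.     0.005  0.028]] q6 0.181
```

carry_out:
  moves:
    - [-3, 0, 1, 0, -0.38]
    - [-5, 0, 0.5, 0, -0.38]
    - [-6, 0, 0, 0, -0.38]
    - [-6, 0, 0, 0, -0.38]
    - [-6, 0, 0, 0, -0.38]

```text
t: 7.83
ee_pos: [0.5218, 0.0751, 0.0758]
ee_rot: [-0.209, 1.541, -1.795]
force: [-0.1, 0.4, 0.0]
finger_gap: 0.0632
```

carry_out:
  moves:
    - [-10, 0, 0, 0, -0.38]
    - [-20, 0, 0, 0, -0.38]
    - [-25, 0, 0, 0, -0.38]
    - [-25, 0, 0, 0, -0.38]
    - [0, 0, 0, 0, -0.38]

```text
t: 8.25
ee_pos: [0.52, 0.0761, 0.1594]
ee_rot: [-0.369, 1.536, -1.955]
force: [0.8, -0.5, 0.3]
finger_gap: 0.0629
```

```bash
python3 - <<'E'
from st import *
state()
for n in ["wrist","scene"]:
    im=imaging.camera(n); cv2.imwrite(f"pics/{n}9.png",cv2.cvtColor(im,cv2.COLOR_RGB2BGR))
im=cv2.imread("pics/scene9.png")[190:270,240:347]; cv2.imwrite("pics/scene9z.png",cv2.resize(cv2.convertScaleAbs(im,alpha=1.4),(749,560),interpolation=cv2.INTER_CUBIC))
E
```

```text
t 8.25 TCP chute mm [ 31.1 -76.2] z 159.4 F [ 0.8 -0.5  0.3] gap 62.9
tool axes in chute (cols)
 [[-0.012  1.     0.01 ]
 [-0.033  0.01  -0.999]
 [-0.999 -0.013  0.032]] q6 0.173
```

View pics/wrist9.png

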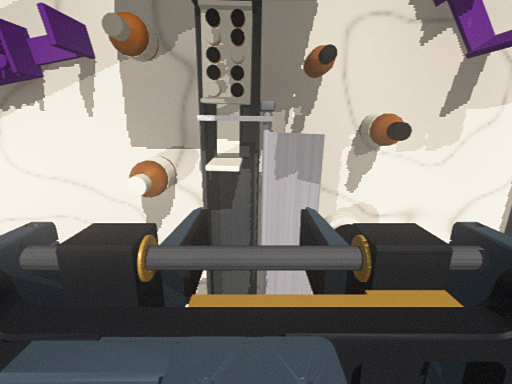

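View pics/scene9z.png

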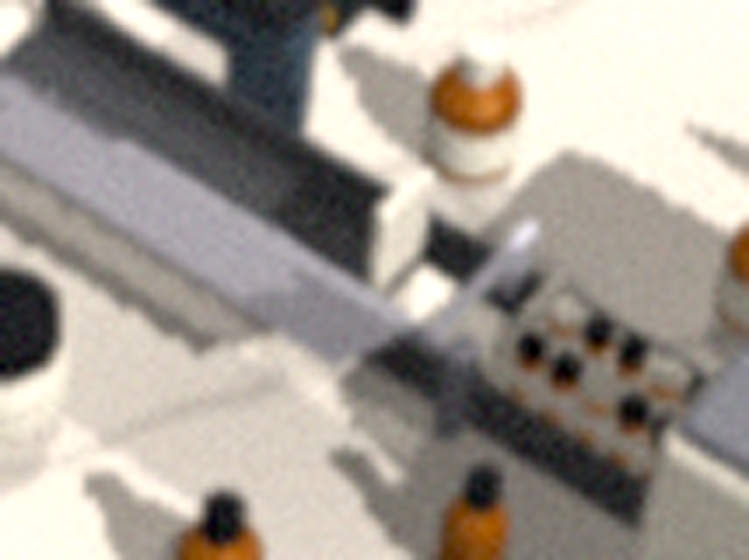

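carry_out:
  moves:
    - [-5, -10, 35, 0, -0.38]
    - [-5, -10, 35, 0, -0.38]
    - [0, -10, 35, 0, -0.38]
    - [0, -10, 35, 0, -0.38]
    - [0, 0, 35, 0, -0.38]

```text
t: 8.77
ee_pos: [0.47, -0.098, 0.166]
ee_rot: [-0.811, 1.526, -2.384]
force: [0.2, -0.6, 0.1]
finger_gap: 0.0631
```

carry_out:
  moves:
    - [0, 0, 35, 0, -0.38]
    - [0, 0, 35, 0, -0.38]
    - [0, 0, 35, 0, -0.38]
    - [0, 0, 20, 0, -0.38]
    - [0, 0, 0, 0, -0.38]

```text
t: 9.18
ee_pos: [0.4621, -0.2332, 0.1629]
ee_rot: [-1.02, 1.516, -2.599]
force: [0.5, 0.4, -0.8]
finger_gap: 0.0631
```

```bash
python3 - <<'E'
from st import *
state()
im=imaging.camera("top"); cv2.imwrite("pics/top10.png",cv2.cvtColor(im,cv2.COLOR_RGB2BGR))
im=cv2.imread("pics/top10.png")[140:250,110:257]; cv2.imwrite("pics/top10z.png",cv2.resize(cv2.convertScaleAbs(im,alpha=1.8),(588*800//588,598),interpolation=cv2.INTER_CUBIC))
E
```

```text
t 9.18 TCP chute mm [ -19.  -386.9] z 162.9 F [ 0.45  0.38 -0.76] gap 63.1
tool axes in chute (cols)
 [[-0.047  0.999  0.018]
 [-0.03   0.017 -0.999]
 [-0.998 -0.047  0.029]] q6 -0.429
```

View pics/top10z.png

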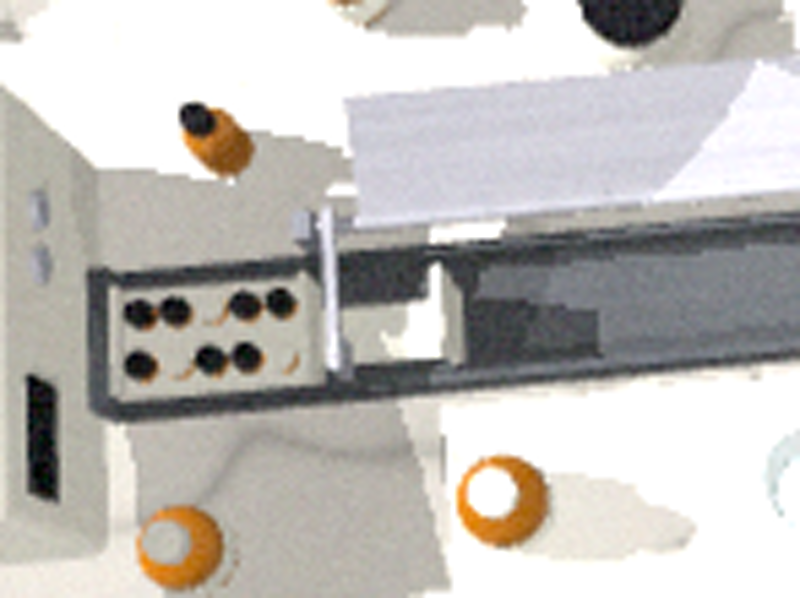

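View pics/top10.png

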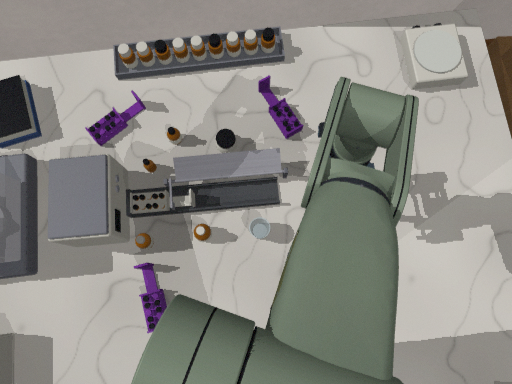

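```bash
python3 -c "
from workcell import env
print(env.job_done())"
```

```text
the job is handed in; nothing more can be done
None
```

The rack is loaded and the job is handed in at about 9.2 s of the 42 s allowed. `job_done()` reports no verdict, so the results below are from my own checks.

**What I did:** I pressed the paddle with one fingertip until the gate stood at about 0.5 rad. With the other finger I pushed the rack by its plate to the end stop. Then I backed off 5 mm, raised the fingers so the gate fell shut, and drew the arm clear.

**Last checks:**
- **Rack home:** in the top picture the vial block lies against the end stop. When it reached the stop the push force jumped from about 5.5 N to 13–16 N and the finger stopped moving.
- **Gate shut:** the end of the gate's arm appears within about half a pixel of where it should be at 0 rad.
- **Bystanders:** the bottles, jar, vial and beaker look unmoved in the final picture. I compared them by eye and did not measure them.
- **Robot clear:** the tool is at z = 163 mm with no contact force, about 390 mm before the gate.

**Disagreements:** the three cameras differed by 3–5 mm on the chute's position. The wrist camera put the block's rear edge at 11 mm instead of the expected 15 mm. It also read the paddle end and posts 2–4 mm low, so taken against those the rack is home to within about 2 mm. The tool also tilted up to about 0.035 rad while pushing.

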